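# Tap the plywood panel home in the drilling jig

### The job

Take the tapping stick from its sloped stand and, with its ball end and never with the fingers, tap the plywood panel into the jig under the clear guard until it is fully home against the stop hidden inside: use gentle small taps of about a centimetre or less, drawing the stick clear of the panel after each one. Then lean the stick back on its stand as it was and let go. Do not press hard on the jig or its guard, and leave the other things on the bench where they are.

Things in the scene. Friction and masses are not known exactly. Their poses are not given: they have to be found in the camera images.
- jig: Wooden drilling jig fixed to the bench: a low tunnel on the robot's left, mouth to the robot's right. Origin on the bench; x = the way the panel slides in (roughly the robot's left), z up. Base x -125 to +140, 150 mm wide, top at z = 10 mm (the panel slides on it). Side rails 103 mm apart from x -115, tops z = 38. Opaque plywood cover x -50 to +140, z 38 to 48 mm, hides the far part and the stop.
- jig_mouth (a point): Middle of the jig's mouth: jig frame x -115, y 0, z 10 mm (top of base); axes as the jig. The hidden stop's place varies: the fully home panel's near end stands 25 to 41 mm beyond this point.
- guard_edge (a point): Middle of the front lower edge of the clear plastic guard (aluminium strip on its edge): jig frame x -115, y 0, z 94.5 mm; axes as the jig. The guard is 145 mm wide, reaches to x = +40, top z 103 mm, side posts from x = -50 on. To follow the panel home below this edge the stick must lean back, about 35 to 40 degrees from vertical.
- panel: Birch plywood panel 160 (x) x 100 (y) x 24 (z) mm, about 0.28 kg, flat in the tunnel with 1.5 mm play each side, near end sticking out of the mouth. Origin: centre of its underside, near end face 80 mm from it towards -x; axes as the jig. It has 42 to 68 mm to go, slides with about 1 to 3 N and stays where it is left; on the stop the force rises sharply.
- stop_pin (a joint): Light sprung pin in the hidden stop, metres: 0 untouched, standing 8 mm proud of the solid stop; the panel's far end presses it in with less than 1 N; 0.008 when the panel is hard against the stop. Above 0.006 counts as home; the panel's friction holds it.
- tapper: Tapping stick, 0.11 kg: square wooden bar 20 x 20 mm with a black ball, 26 mm across, on its lower end. Origin: ball centre; z = along the bar, away from the ball. It leans on the stand 38 degrees from vertical, top to the robot's right. Above z = 76 mm the bar is clear of the stand and can be held on either pair of faces, best near z = 120 mm.
- tapper_top (a point): Centre of the upper end of the stick's bar, 168 mm from the ball's centre; axes as the stick.
- stand: Sloped wooden stand fixed to the bench, 100 mm wide. Origin on the bench below the ball's place; x = roughly the robot's left, z up. Its board rises to the right along (-0.616, 0, 0.788) of its frame, its face turned left and up; the bar lies on it between side lips 66 mm apart, the ball on a ledge at the foot.
- stand_rest (a point): Place of the ball's centre when the stick rests in the middle of the stand: 36 mm above the stand's origin. Axes as the stand.
- disc_big: plain plywood disc, 90 mm across, 18 mm thick, lying flat; bystander
- disc_mid: plain plywood disc, 76 mm across, 18 mm thick, lying flat; bystander
- disc_small: plain plywood disc, 48 mm across, 18 mm thick, lying flat beyond the jig's mouth; bystander
- glue: white glue bottle, 44 mm across, 130 mm tall, upright behind the jig; bystander
- offcut: wooden offcut 110 x 45 x 20 mm lying flat on the robot's side of stand and jig; bystander
- driver: screwdriver lying on the bench; bystander
- hammer: hammer lying on the bench; bystander
There are look-alikes about, which are no part of the job. What is shaped like the panel but pink or turquoise is not meant.

How it is judged:
By the outcome, as a careful person would: the job done as asked, in the order asked, and still so for the second after the job is handed in, with the robot touching nothing.
It also fails if it takes over 67 s, if anything falls off the work surface, if the arm or the gripper's body presses on something with over 40 N, if the wrist force passes 120 N, or if a joint passes its speed limit or range.

### The arm

A 6-joint arm with a two-finger parallel gripper is mounted at the origin on the work surface. World frame = base frame: x ahead of the robot, y to its left, z up, the work surface at z = 0. Lengths are in m, angles in rad, forces in N, time in s.
With the tool pointing down it reaches from about 0.35 to 0.775 m from the base axis. Payload 5.5 kg.
Tool frame: the origin (TCP) lies midway between the tips of the shut fingers; the grasp point (between the pads) lies 19 mm behind it; z points along the fingers, y is the line along which they close (so a half turn about z gives the same grasp; the last joint's range is limited). The gripper opens to 85 mm and grips with 20 to 120 N. Pads are 22 mm wide; open, the fingers measure 114 mm over their backs; the gripper's body (76 mm by 85 mm) begins 54 mm behind the grasp point. The pads swing forward as they close: fully open they stand 13 mm farther back than shut.
Start: joints at [1.124, 0.313, 0.046, 1.304, 0, 1.431], TCP at [0.174, 0.548, 0.231] pointing down, gripper open.
Joint ranges: [-2.76, 2.76], [-0.86, 1.69], [-1.03, 1.26], [-2.2, 2.34], [-1.47, 1.5], [-3.14, 3.14]. Speed limits (rad/s): [2.57, 2.57, 3.14, 3.14, 3.14, 3.14].

### API

Orientations are given as a unit quaternion [w, x, y, z].
In Python, from workcell import telemetry, imaging, env gives the robot as it stands. The module is installed in compiled form; this text tells all that it offers.
- The arm moves only by the tool step_arm, never from a script. Its argument "moves" is a list of rows, each a list of 3 entries, a list of its own where there are three numbers: the shift along the tool's x, y, z in mm, then the turn, a rotation vector about the tool's x, y, z in rad, then the finger opening in mm, from 0 to 85.4. A call has 1 to 8 rows; each row is the pose to reach, as a shift and turn from the pose commanded when the call began, along the tool's axes at that moment; what a row does not reach only later rows make up. A row lasts 1/12 s, in which the tool goes at most 41.7 mm and 7.16 degrees, less where a joint would pass 70% of its speed; a pose out of reach is approached as far as the arm can. A call with a gripper value outside its range is refused whole. The fingers move at their own pace and stop on an object; "grip_force" is the grip in N (left out, the last holds). Time passes only in rows, so rows that repeat a pose let the fingers close. It gives the time, the measured TCP pose, the force, the opening and the grip force at its end, in the units of the state.
- telemetry.get_state(): the state, without advancing time (a new reading comes with each control period).
- imaging.read_camera(name): name is "scene" or "side" or "wrist"; returns the picture (420x560x3 uint8, red, green, blue); there is no depth.
- imaging.camera_params(name): a dict with "camera_matrix" (3x3 intrinsics, pixels), "D" ([k1, k2, p1, p2, k3] as OpenCV has them; the pictures are not rectified), "pose" (4x4, takes a point from camera to world coordinates). Camera axes: x right, y up, looking along -z (the intrinsics and any distortion apply to the point x, -y, -z); pixel columns grow to the right and rows downward; lengths in m; the calibration is good to about 2 mm. A picture is of the moment at which its call begins: read the wrist's pose just before it. camera_params takes no time and is no camera call; for the wrist camera it gives the pose at the moment of the call.
- env.hand_in(): hands the job in; it is judged then, once.
The state is a dict: "clock": time; "joint_pos": joint angles; "qvel": joint speeds; "tau": joint torques, N m; "tcp_pos": TCP position; "orientation": TCP orientation; "wrist_force": force on the tool from outside, world axes, zero at the start; "ft_torque": the same for the moment, N m; "finger_gap": finger opening in m; "grip_force": force on a finger pad.
Only numpy, scipy, OpenCV 4.12 (cv2) and the standard library are available. Lean on these libraries where they do the work, as an engineer would, in place of code of your own. Each camera call takes 0.05 s, during which the arm holds its last target. There are 200 camera calls.

## Working session

There is one attempt and no reset: what is moved stays moved. The work goes in short steps, Python scripts to look and compute and a tool call to move; the robot and the scene stay as the last step left them, time stands still between calls to the robot, and variables do not carry over. Pictures are saved under pics/ and viewed, at most 12 in all, crops included, and the job is handed in when it is done.

Besides the shell and the picture viewer there is one more tool, called after "Request:" by a JSON object that holds its "method" and its "body", one argument or row to a line. step_arm: Moves the arm, as the interface text tells. Its arguments: {"type":"object","properties":{"moves":{"type":"array"},"grip_force":{"type":"number"}},"required":["moves"]}

```bash
mkdir -p pics; cat > h.py <<'E'
import numpy as np, cv2
from workcell import telemetry, imaging, env
from scipy.spatial.transform import Rotation as R
def snap(n,f=None):
    p=imaging.camera_params(n); im=imaging.read_camera(n)
    if f: cv2.imwrite('pics/'+f,im[:,:,::-1])
    return im,p
def ray(p,uv):
    K=np.array(p['camera_matrix']);D=np.array(p['D'],float);T=np.array(p['pose'])
    q=cv2.undistortPoints(np.array(uv,float).reshape(-1,1,2),K,D).reshape(-1,2)
    d=np.c_[q[:,0],-q[:,1],-np.ones(len(q))]@T[:3,:3].T
    return T[:3,3],d
def onplane(p,uv,z):
    o,d=ray(p,uv); return o+d*((z-o[2])/d[:,2])[:,None]
def proj(p,X):
    K=np.array(p['camera_matrix']);D=np.array(p['D'],float);T=np.array(p['pose'])
    c=(np.atleast_2d(X)-T[:3,3])@T[:3,:3]; c=c*[1,-1,-1]
    return cv2.projectPoints(c,np.zeros(3),np.zeros(3),K,D)[0].reshape(-1,2)
def tri(pa,ua,pb,ub):
    oa,da=ray(pa,ua);ob,db=ray(pb,ub);out=[]
    for a,b in zip(da,db):
        a=a/np.linalg.norm(a);b=b/np.linalg.norm(b)
        s=np.linalg.lstsq(np.c_[a,-b],ob-oa,rcond=None)[0]
        P,Q=oa+s[0]*a,ob+s[1]*b; out.append([*((P+Q)/2),np.linalg.norm(P-Q)])
    return np.array(out)
def tool():
    s=telemetry.get_state(); return np.array(s['tcp_pos']),R.from_quat(np.roll(s['orientation'],-1)),s
E
python3 - <<'E'
from h import *
for n in('scene','side'):
    im,p=snap(n,n+'0.png'); T=np.array(p['pose']);print(n,T[:3,3].round(3),(-T[:3,2]).round(2),np.array(p['camera_matrix'])[0,0],p['D'])
t,r,s=tool();print(t,r.as_matrix().round(3),s['wrist_force'],s['clock'])
E
```

```text
scene [ 1.425 -0.576  0.961] [-0.67  0.42 -0.61] 463.4244358122512 [0.03337931 0.         0.         0.         0.        ]
side [ 0.418 -0.934  1.041] [ 0.09  0.71 -0.7 ] 421.4982332528011 [-0.1312187  0.         0.         0.         0.       ]
[0.17347504 0.54772621 0.23050002] [[-0.953  0.302 -0.001]
 [ 0.302  0.953 -0.001]
 [ 0.    -0.002 -1.   ]] [-0.47238092 -0.43028129 -0.45888198] 0.1
```

View pics/scene0.png

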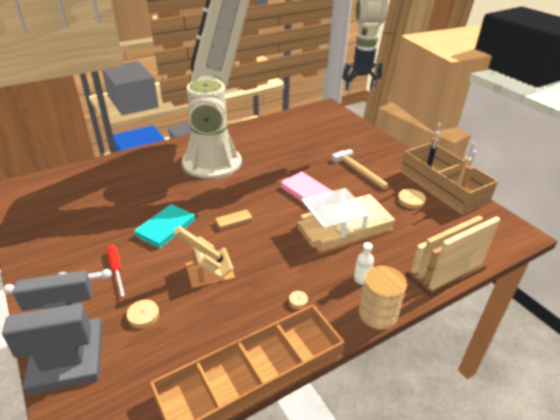

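View pics/side0.png

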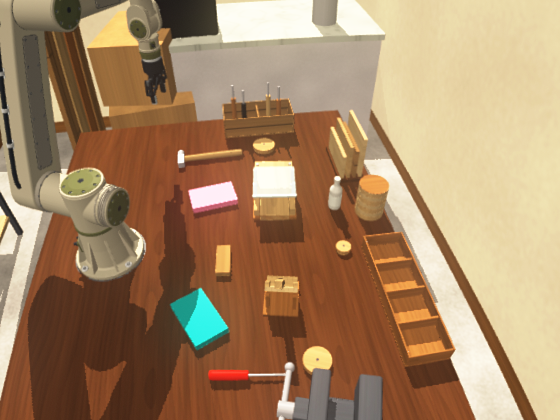

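The scene view shows the stand with the stick at about (208,258), the jig at (345,220), and pink and turquoise decoy panels at (306,188) and (165,225). In the side view the stand is at (282,295) and the jig at (274,190). I'll enlarge both.

```bash
python3 - <<'E'
import cv2,numpy as np
a=cv2.imread('pics/scene0.png');b=cv2.imread('pics/side0.png')
f=lambda im,x,y,w,h:cv2.resize(im[y:y+h,x:x+w],(400,300),interpolation=cv2.INTER_CUBIC)
g=np.vstack([np.hstack([f(a,165,215,88,66+6),f(a,290,180,120,90)]),np.hstack([f(b,240,260,80,60),f(b,230,150,96,72)])])
cv2.imwrite('pics/crop1.png',g)
E
```

```text
(no output)
```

View pics/crop1.png

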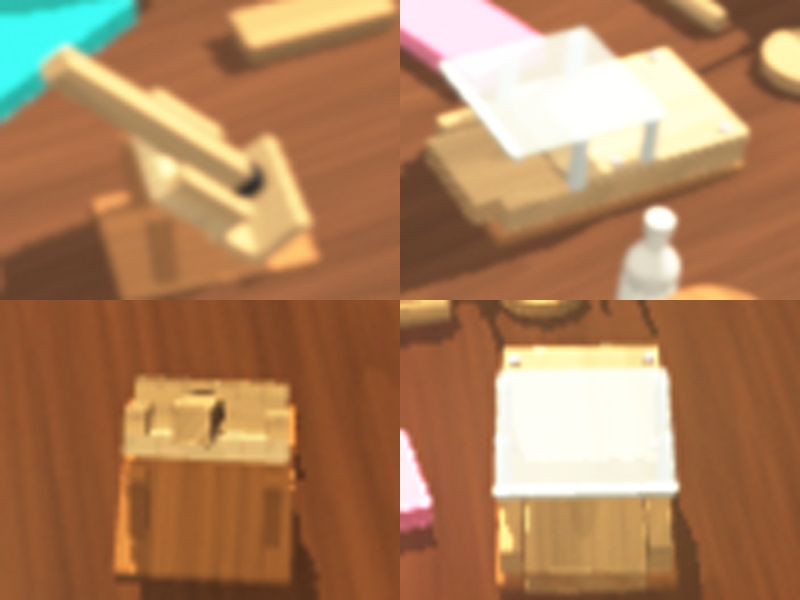

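The crops confirm the stick: bar top at scene (178,230), side (279,284), black ball at scene (220,259). The panel under the clear guard is natural birch, unlike the pink and turquoise ones. Guard edge corners: side (253,196) and (297,196), scene (303,200) and (325,227). First estimates come next, then a closer look with the wrist camera.

```bash
cat > est.py <<'E'
from h import *
a=imaging.camera_params('scene');b=imaging.camera_params('side')
print('top',tri(a,[(178.2,230.1)],b,[(279.2,284)]).round(4))
print('ball z36',onplane(a,[(219.6,258.9)],.036).round(4))
print('guard tri',tri(a,[(302.6,199.5),(324.5,227.1)],b,[(252.8,195.6),(296.7,195.6)]).round(4))
print('guard pl',onplane(a,[(302.6,199.5),(324.5,227.1)],.0985).round(4),onplane(b,[(252.8,195.6),(296.7,195.6)],.0985).round(4))
w=imaging.camera_params('wrist');t,r,s=tool();T=np.array(w['pose'])
print('cam in tool',r.inv().apply(T[:3,3]-t).round(3),'\n',(r.as_matrix().T@T[:3,:3]).round(3),np.array(w['camera_matrix']).round(1),w['D'])
E
python3 est.py
```

```text
top [[ 0.5119 -0.3146  0.1668  0.0029]]
ball z36 [[ 0.5357 -0.2151  0.036 ]]
guard tri [[4.849e-01 9.670e-02 9.740e-02 3.000e-04]
 [6.286e-01 7.670e-02 9.810e-02 1.800e-03]]
guard pl [[0.4862 0.0956 0.0985]
 [0.6283 0.0774 0.0985]] [[0.4848 0.0957 0.0985]
 [0.6286 0.075  0.0985]]
cam in tool [ 0.068 -0.    -0.144] 
 [[ 0.001  0.963  0.27 ]
 [ 1.    -0.    -0.002]
 [-0.002  0.27  -0.963]] [[325.5   0.  281. ]
 [  0.  325.5 211.1]
 [  0.    0.    1. ]] [-0.04386179  0.          0.          0.          0.        ]
```

```bash
cat >> h.py <<'E'
def plan(pos,ang,tilt=0):
    """tool down, tool x turned ang deg clockwise from world +y; print shift mm and rotvec in tool axes"""
    a=np.radians(ang); x=np.array([np.sin(a),np.cos(a),0]); z=np.array([0,0,-1.]); M=np.c_[x,np.cross(z,x),z]
    M=(R.from_rotvec(np.cross(z,x)*np.radians(tilt))*R.from_matrix(M))
    t,r,s=tool(); print('shift',(r.inv().apply(np.array(pos)-t)*1000).round(1),'rot',(r.inv()*M).as_rotvec().round(4))
E
python3 -c "
from h import *
plan([.54,0,.30],10)"
```

```text
shift [-514.8 -411.6  -68.9] rot [-1.5000e-03  1.0000e-03  1.4385e+00]
```

Request:
{"method": "step_arm", "body": {
  "moves": [
    [[-30,-20,-69],[0,0,0.1],85],
    [[-515,-412,-69],[0,0,1.4385],85],
    [[-515,-412,-69],[0,0,1.4385],85],
    [[-515,-412,-69],[0,0,1.4385],85],
    [[-515,-412,-69],[0,0,1.4385],85],
    [[-515,-412,-69],[0,0,1.4385],85],
    [[-515,-412,-69],[0,0,1.4385],85],
    [[-515,-412,-69],[0,0,1.4385],85]
  ]
}}

```text
clock: 0.77
tcp_pos: [0.3474, 0.2887, 0.2827]
orientation: [-0.0, 0.6, 0.8, -0.0]
wrist_force: [0.9, 1.0, -0.7]
finger_gap: 0.0847
grip_force: 0.0
```

```bash
python3 -c "
from h import *
print(tool()[0]);plan([.54,0,.30],10)"
```

```text
[0.34738618 0.2886884  0.28272829]
shift [-331.   104.3  -17.3] rot [-2.000e-04 -0.000e+00  4.578e-01]
```

Request:
{"method": "step_arm", "body": {
  "moves": [
    [[-330,104,-17],[0,0,0.458],85],
    [[-330,104,-17],[0,0,0.458],85],
    [[-330,104,-17],[0,0,0.458],85],
    [[-330,104,-17],[0,0,0.458],85],
    [[-330,104,-17],[0,0,0.458],85],
    [[-330,104,-17],[0,0,0.458],85],
    [[-330,104,-17],[0,0,0.458],85],
    [[-330,104,-17],[0,0,0.458],85]
  ]
}}

```text
clock: 1.43
tcp_pos: [0.5339, 0.0126, 0.299]
orientation: [-0.0, 0.764, 0.645, -0.0]
wrist_force: [0.6, 1.3, -0.0]
finger_gap: 0.0852
grip_force: 0.0
```

```bash
python3 - <<'E'
from h import *
import pickle
im,p=snap('wrist','w1.png');pickle.dump(p,open('w1.pkl','wb'))
t,r,s=tool();print(t,s['qvel'],s['clock'])
cv2.imwrite('pics/w1b.png',cv2.resize(im[:,:,::-1],(800,600),interpolation=cv2.INTER_CUBIC))
E
```

```text
[0.53848918 0.00666383 0.29814257] [ 0.06839134 -0.03806018 -0.08568023  0.00321105  0.02701788  0.14043547] 1.4833
```

View pics/w1b.png

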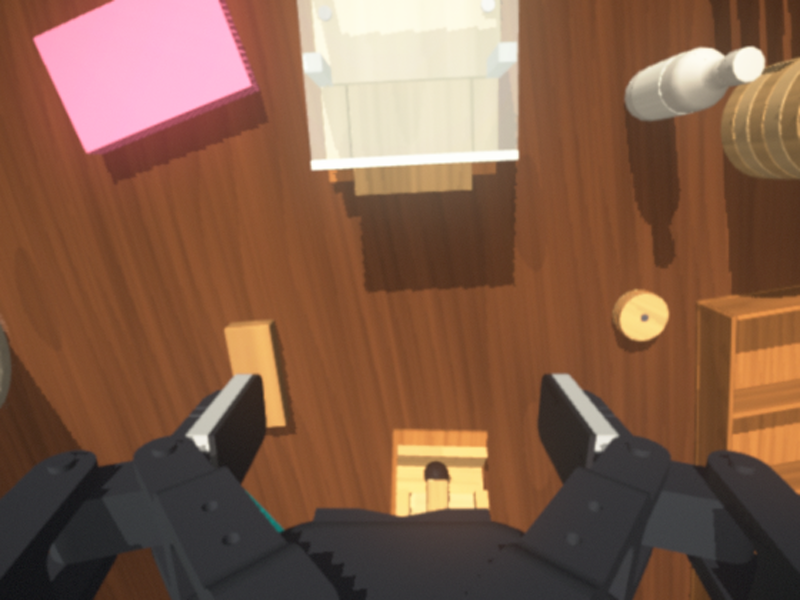

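The wrist view (scaled 1.43×) shows the guard edge from (312,164) to (518,155) and the panel's near end from (356,194) to (471,190). The black ball is at (436,470), the offcut at (255,370), and disc_small at (640,315).

```bash
python3 - <<'E'
from h import *
import pickle
p=pickle.load(open('w1.pkl','rb'));k=1/1.42857
f=lambda pts,z:print(onplane(p,np.array(pts)*k,z).round(4))
print('guard');f([(312,164),(518,155)],.0985)
print('panel end z34');f([(356,194),(471,190)],.034);print('z10');f([(356,194),(471,190)],.010)
print('stand base left edge z0?');f([(393,431),(488,433)],.02)
im=cv2.imread('pics/w1.png');h=im.max(2)
m=((h<70).astype(np.uint8));m[:int(455*k)]=0;m[int(482*k):]=0;m[:,:int(420*k)]=0;m[:,int(452*k):]=0
ys,xs=np.nonzero(m);c=(xs.mean(),ys.mean());print('ball',c,len(xs),xs.min(),xs.max(),ys.min(),ys.max());print(onplane(p,[c],.036).round(4))
plan([.525,-.28,.30],12)
E
```

```text
guard
[[0.4841 0.0962 0.0985]
 [0.6299 0.0777 0.0985]]
panel end z34
[[0.5046 0.0685 0.034 ]
 [0.6025 0.0553 0.034 ]]
z10
[[0.5022 0.0679 0.01  ]
 [0.6059 0.0539 0.01  ]]
stand base left edge z0?
[[ 0.4946 -0.171   0.02  ]
 [ 0.5906 -0.19    0.02  ]]<stdin>:10: RuntimeWarning: Mean of empty slice.
  ret = ret.dtype.type(ret / rcount)
Traceback (most recent call last):
ValueError: zero-size array to reduction operation minimum which has no identity
```

```bash
python3 - <<'E'
from h import *
plan([.51,-.35,.28],11.2)
E
```

```text
shift [-356.1   33.9   19.5] rot [0.0031 0.0034 0.0208]
```

Request:
{"method": "step_arm", "body": {
  "moves": [
    [[-356,34,0],[0.003,0.003,0.021],85],
    [[-356,34,19],[0.003,0.003,0.021],85],
    [[-356,34,19],[0.003,0.003,0.021],85],
    [[-356,34,19],[0.003,0.003,0.021],85],
    [[-356,34,19],[0.003,0.003,0.021],85],
    [[-356,34,19],[0.003,0.003,0.021],85],
    [[-356,34,19],[0.003,0.003,0.021],85],
    [[-356,34,19],[0.003,0.003,0.021],85]
  ]
}}

```text
clock: 2.15
tcp_pos: [0.5082, -0.3188, 0.2811]
orientation: [-0.002, 0.771, 0.637, 0.0]
wrist_force: [0.6, -0.2, 0.9]
finger_gap: 0.0849
grip_force: 0.0
```

Request:
{"method": "step_arm", "body": {
  "moves": [
    [[-23,0,0],[0,0,0],85],
    [[-23,0,0],[0,0,0],85],
    [[-23,0,0],[0,0,0],85],
    [[-23,0,0],[0,0,0],85]
  ]
}}

```text
clock: 2.48
tcp_pos: [0.5044, -0.339, 0.2812]
orientation: [-0.003, 0.771, 0.637, 0.0]
wrist_force: [0.5, -0.1, -0.4]
finger_gap: 0.0849
grip_force: 0.0
```

```bash
python3 - <<'E'
from h import *
import pickle
im,p=snap('wrist','w2.png');pickle.dump(p,open('w2.pkl','wb'))
t,r,s=tool();print(t,np.round(s['qvel'],3),s['clock'])
cv2.imwrite('pics/w2b.png',cv2.resize(im[:,:,::-1],(800,600),interpolation=cv2.INTER_CUBIC))
E
```

```text
[ 0.50467109 -0.33851415  0.28151308] [ 0.014 -0.01   0.001 -0.001 -0.001 -0.002] 2.5333
```

View pics/w2b.png

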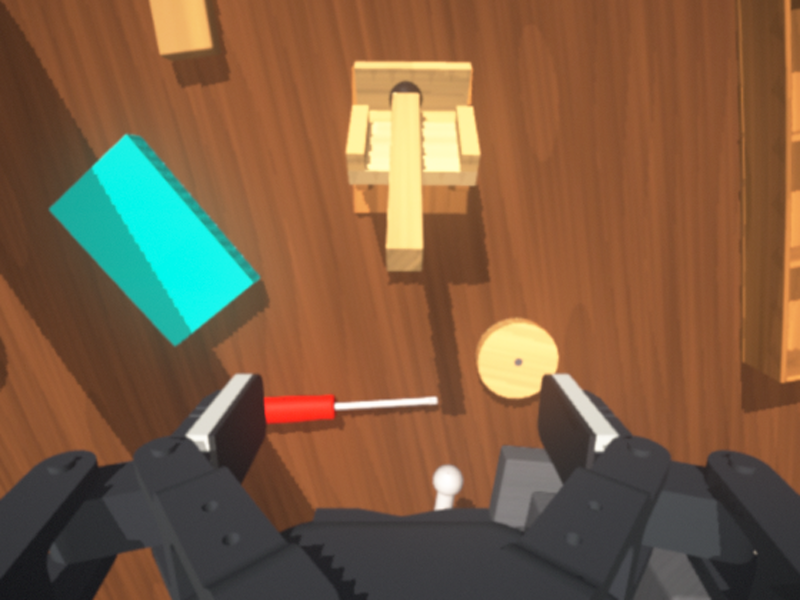

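The view shows the stick lying in the stand: ball at (406,96), bar's top end face centred at (405,260). The stand runs x 348–480, and disc_mid and the screwdriver are clear of it.

```bash
python3 - <<'E'
from h import *
import pickle
p=pickle.load(open('w2.pkl','rb'));k=1/1.42857
f=lambda pts,z:onplane(p,np.array(pts)*k,z)
b=f([(406,96.5)],.036)[0];t=f([(404.7,259.5)],.1684)[0]
a=imaging.camera_params('scene');bs=imaging.camera_params('side')
print('ball',b.round(4),'top',t.round(4),'len',np.linalg.norm(t-b),'az',np.degrees(np.arctan2(b[0]-t[0],b[1]-t[1])))
print('top end upper-face corners',f([(388,248),(423,250)],.1684+.01*.616).round(4))
print('reproj top scene/side',proj(a,t).round(1),proj(bs,t).round(1),'ball scene',proj(a,b).round(1))
print('stand ledge edge',f([(355,63),(471,64)],.03).round(4))
g=b+(t-b)*120/168;print('grasp',g.round(4))
print('tcp');plan(g-[0,0,.019],11.2)
E
```

```text
ball [ 0.5316 -0.2153  0.036 ] top [ 0.5103 -0.3186  0.1684] len 0.16927070059575242 az 11.621017613495525
top end upper-face corners [[ 0.5028 -0.3096  0.1746]
 [ 0.5213 -0.3142  0.1746]]
reproj top scene/side [[176.1 230.2]] [[278.6 284.5]] ball scene [[218.9 258. ]]
stand ledge edge [[ 0.4973 -0.1825  0.03  ]
 [ 0.5862 -0.2003  0.03  ]]
grasp [ 0.5164 -0.289   0.1306]
tcp
shift [ 50.2   2.8 170.1] rot [-0.0035 -0.0037  0.0066]
```

Request:
{"method": "step_arm", "body": {
  "moves": [
    [[20,2.8,30],[-0.0035,-0.0037,0.012],85],
    [[50,2.8,60],[-0.0035,-0.0037,0.012],85],
    [[50,2.8,90],[-0.0035,-0.0037,0.012],85],
    [[50,2.8,115],[-0.0035,-0.0037,0.012],85],
    [[50,2.8,140],[-0.0035,-0.0037,0.012],85],
    [[50,2.8,160],[-0.0035,-0.0037,0.012],85],
    [[50,2.8,170],[-0.0035,-0.0037,0.012],85],
    [[50,2.8,170],[-0.0035,-0.0037,0.012],85]
  ]
}}

```text
clock: 3.2
tcp_pos: [0.5153, -0.288, 0.1096]
orientation: [-0.002, 0.774, 0.633, -0.001]
wrist_force: [0.4, -0.4, 0.4]
finger_gap: 0.0848
grip_force: 0.0
```

```bash
python3 - <<'E'
from h import *
plan([.5164,-.289,.1116],11.5)
E
```

```text
shift [-0.7  1.3 -2. ] rot [-0.0034 -0.0014  0.0008]
```

Request:
{"method": "step_arm", "body": {
  "moves": [
    [[-0.7,1.3,-2],[-0.003,-0.001,0.001],40],
    [[-0.7,1.3,-2],[-0.003,-0.001,0.001],24],
    [[-0.7,1.3,-2],[-0.003,-0.001,0.001],24],
    [[-0.7,1.3,-2],[-0.003,-0.001,0.001],0],
    [[-0.7,1.3,-2],[-0.003,-0.001,0.001],0],
    [[-0.7,1.3,-2],[-0.003,-0.001,0.001],0],
    [[-0.7,1.3,-2],[-0.003,-0.001,0.001],0],
    [[-0.7,1.3,-2],[-0.003,-0.001,0.001],0]
  ],
  "grip_force": 90
}}

```text
clock: 3.87
tcp_pos: [0.5177, -0.2919, 0.1148]
orientation: [0.003, 0.775, 0.632, 0.001]
wrist_force: [-1.4, 0.7, 5.7]
finger_gap: 0.0189
grip_force: 87.4
```

Request:
{"method": "step_arm", "body": {
  "moves": [
    [[0,0,0],[0,0,0],0],
    [[0,0,0],[0,0,0],0],
    [[0,0,0],[0,0,0],0]
  ]
}}

```text
clock: 4.12
tcp_pos: [0.5177, -0.2919, 0.1148]
orientation: [0.003, 0.775, 0.632, 0.001]
wrist_force: [-0.7, 0.1, 5.6]
finger_gap: 0.0188
grip_force: 87.4
```

```bash
python3 - <<'E'
from h import *
t,r,s=tool();print(t.round(4),r.as_quat().round(4),np.round(s['wrist_force'],2),s['finger_gap'],s['grip_force'])
E
```

```text
[ 0.5177 -0.2919  0.1148] [7.752e-01 6.317e-01 6.000e-04 2.500e-03] [-0.73  0.07  5.56] 0.018814162602624994 87.39755630493164
```

Request:
{"method": "step_arm", "body": {
  "moves": [
    [[0,0,-15],[0,0,0],0],
    [[0,0,-35],[0,0,0],0],
    [[0,0,-60],[0,0,0],0],
    [[0,0,-80],[0,0,0],0],
    [[0,0,-80],[0,0,0],0],
    [[0,0,-80],[0,0,0],0]
  ]
}}

```text
clock: 4.62
tcp_pos: [0.5179, -0.292, 0.1946]
orientation: [0.003, 0.775, 0.632, 0.001]
wrist_force: [-0.6, 0.4, -1.9]
finger_gap: 0.0189
grip_force: 87.7
```

```bash
python3 - <<'E'
from h import *
t,r,s=tool();print(t.round(4),np.round(s['wrist_force'],2),np.round(s['ft_torque'],2),s['finger_gap'],s['clock'])
x=r.apply([1,0,0]);print(x)
B=t+[0,0,.0195]+.120*(x*[1,1,0]*.616+[0,0,-.788]);print('pred ball',B.round(4))
ps=[]
ims=[]
for n in('scene','side','wrist'):
    im,p=snap(n,n+'1.png');u=proj(p,B)[0];print(n,u.round(1));ims.append(im);x0,y0=[int(np.clip(v-35,0,m)) for v,m in zip(u,(490,350))]
    ps.append(cv2.resize(im[y0:y0+70,x0:x0+70,::-1],(266,266),interpolation=cv2.INTER_CUBIC));print(x0,y0)
cv2.imwrite('pics/c2.png',np.hstack(ps))
E
```

```text
[ 0.5179 -0.292   0.1946] [-0.63  0.41 -1.93] [ 0.02  0.   -0.03] 0.018939946618646862 4.6167
[ 0.20172397  0.97943849 -0.00277062]
pred ball [ 0.5328 -0.2196  0.1195]
scene [215.8 236.7]
180 201
side [281.4 264.7]
246 229
wrist [282.1 111.8]
247 76
```

View pics/c2.png

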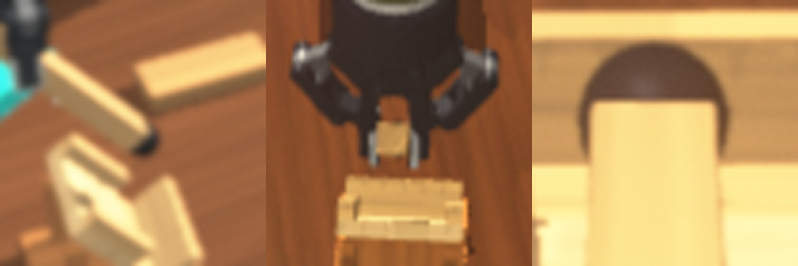

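The stick is held clear of the stand. Its ball is at scene (219,237) and wrist (279,107).

```bash
python3 - <<'E'
from h import *
a=imaging.camera_params('scene');w=imaging.camera_params('wrist')
T=tri(a,[(218.9,237.3)],w,[(279.4,106.8)])[0];print(T.round(4))
t,r,s=tool();x=r.apply([1,0,0])
off=r.inv().apply(T[:3]-t);print('ball in tool',off.round(4))
for z in(.115,.12,.125):print(onplane(w,[(279.4,106.8)],z).round(4))
E
```

```text
[ 0.5323 -0.2134  0.1137  0.0051]
ball in tool [ 0.0791 -0.0001  0.0782]
[[ 0.5315 -0.2158  0.115 ]]
[[ 0.5314 -0.216   0.12  ]]
[[ 0.5314 -0.2162  0.125 ]]
```

```bash
cat >> h.py <<'E'
ANG=7.4; J=np.array([np.sin(np.radians(ANG)),np.cos(np.radians(ANG)),0]); M0=np.array([.557,.087,0]); OFF=np.array([.078,-.0003,.0788])
def tapplan(s,z=.028):
    ball=M0+J*s+[0,0,z]; zz=np.array([0,0,-1.]); Rm=np.c_[J,np.cross(zz,J),zz]
    plan(ball-Rm@OFF,ANG)
def where():
    t,r,S=tool(); b=t+r.apply(OFF)-M0; print('ball s %.4f lat %.4f z %.4f F'%(b@J,b@[-J[1],J[0],0],b[2]),np.round(S['wrist_force'],2),'clk',S['clock'])
E
python3 -c "
from h import *
where();tapplan(-.068,.09);tapplan(-.068)"
```

```text
ball s -0.3022 lat -0.0140 z 0.1132 F [-1.05  0.09 -0.59] clk 4.7667
shift [232.7 -25.4  23.1] rot [ 0.001   0.0005 -0.0739]
shift [232.7 -25.5  85.1] rot [ 0.001   0.0005 -0.0739]
```

Request:
{"method": "step_arm", "body": {
  "moves": [
    [[40,-5,0],[0.001,0,-0.02],0],
    [[80,-10,0],[0.001,0,-0.04],0],
    [[120,-15,5],[0.001,0,-0.06],0],
    [[160,-20,10],[0.001,0,-0.074],0],
    [[200,-25.5,20],[0.001,0,-0.074],0],
    [[225,-25.5,45],[0.001,0,-0.074],0],
    [[232.7,-25.5,70],[0.001,0,-0.074],0],
    [[232.7,-25.5,82],[0.001,0,-0.074],0]
  ]
}}

```text
clock: 5.43
tcp_pos: [0.5369, -0.0551, 0.1071]
orientation: [-0.001, 0.75, 0.662, -0.001]
wrist_force: [-0.0, -0.2, -0.8]
finger_gap: 0.0188
grip_force: 87.7
```

Request:
{"method": "step_arm", "body": {
  "moves": [
    [[0,0,2],[0,0,0],0],
    [[0,0,2],[0,0,0],0],
    [[0,0,2],[0,0,0],0]
  ]
}}

```text
clock: 5.68
tcp_pos: [0.5394, -0.0589, 0.1092]
orientation: [0.001, 0.751, 0.66, -0.0]
wrist_force: [-0.3, -1.5, -0.4]
finger_gap: 0.0189
grip_force: 87.7
```

```bash
python3 - <<'E'
from h import *
where();tapplan(-.068)
im,p=snap('wrist','w3.png')
im2,p2=snap('side','s3.png')
u=proj(p,M0+J*-.025+[0,0,.034])[0];print(u,tool()[2]['finger_gap'])
a=cv2.resize(im[:220,180:400,::-1],(400,400),interpolation=cv2.INTER_CUBIC)
u=proj(p2,M0)[0];x,y=int(u[0])-40,int(u[1])-40;print(x,y)
b=cv2.resize(im2[y:y+80,x:x+80,::-1],(400,400),interpolation=cv2.INTER_CUBIC)
cv2.imwrite('pics/c3.png',np.hstack([a,b]))
E
```

```text
ball s -0.0691 lat -0.0012 z 0.0303 F [-0.33 -1.45 -0.43] clk 5.6833
shift [ 0.9 -1.   2.4] rot [ 0.0019  0.0019 -0.0004]
[277.69764344  29.55467597] 0.018812876313113062
234 176
```

View pics/c3.png

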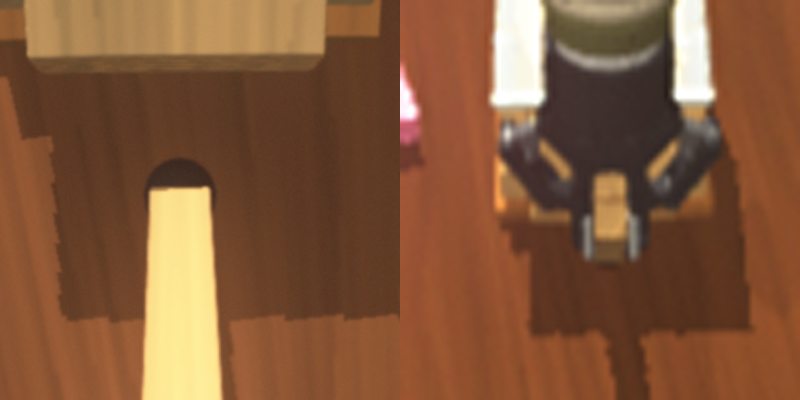

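The wrist crop shows the panel's near top edge from (27,58) to (325,55) and the ball at (180,192), roughly on the panel's middle and clear of it.

```bash
python3 - <<'E'
from h import *
p=imaging.camera_params('wrist');k=1/1.818
e=onplane(p,np.array([(27,58),(325,55)])*k+[180,0],.034);b=onplane(p,np.array([(180,192)])*k+[180,0],.030)
for q in [*e,e.mean(0),b[0]]: d=q-M0;print(q.round(4),'s',(d@J).round(4),'lat',(d@[-J[1],J[0],0]).round(4))
print(np.degrees(np.arctan2(-(e[1]-e[0])[1],(e[1]-e[0])[0])))
E
```

```text
[0.504  0.0675 0.034 ] s -0.0262 lat 0.05
[0.6044 0.0554 0.034 ] s -0.0252 lat -0.051
[0.5542 0.0615 0.034 ] s -0.0257 lat -0.0005
[0.5497 0.0173 0.03  ] s -0.07 lat -0.0018
6.842750755373077
```

Request:
{"method": "step_arm", "body": {
  "moves": [
    [[10,-1,1.5],[0.002,0.002,0],0],
    [[20,-1,1.5],[0.002,0.002,0],0],
    [[25,-1,1.5],[0.002,0.002,0],0],
    [[29,-1,1.5],[0.002,0.002,0],0],
    [[33,-1,1.5],[0.002,0.002,0],0],
    [[36,-1,1.5],[0.002,0.002,0],0],
    [[38,-1,1.5],[0.002,0.002,0],0],
    [[38,-1,1.5],[0.002,0.002,0],0]
  ]
}}

```text
clock: 6.45
tcp_pos: [0.5434, -0.0205, 0.1077]
orientation: [0.0, 0.751, 0.66, 0.0]
wrist_force: [0.4, -2.0, -1.4]
finger_gap: 0.0184
grip_force: 87.8
```

```bash
python3 - <<'E'
from h import *
where()
E
```

```text
ball s -0.0304 lat -0.0001 z 0.0289 F [ 0.37 -2.04 -1.39] clk 6.45
```

Request:
{"method": "step_arm", "body": {
  "moves": [
    [[-6,0,0],[0,0,0],0],
    [[-14,0,0],[0,0,0],0],
    [[-14,0,0],[0,0,0],0],
    [[-14,0,0],[0,0,0],0]
  ]
}}

```text
clock: 6.78
tcp_pos: [0.5414, -0.0352, 0.1076]
orientation: [-0.0, 0.752, 0.66, 0.0]
wrist_force: [-1.3, 0.7, -1.9]
finger_gap: 0.0188
grip_force: 87.7
```

```bash
cat > look.py <<'E'
from h import *
import sys
where()
im,p=snap('wrist',sys.argv[1]) 
a=cv2.resize(im[:220,170:390,::-1],(500,500),interpolation=cv2.INTER_CUBIC)
cv2.imwrite('pics/c_'+sys.argv[1],a)
# panel edge: row profile beside the ball columns
g=cv2.cvtColor(im,cv2.COLOR_RGB2LAB).astype(float)
for c0,c1 in((225,250),(310,335)):
    pr=im[:200,c0:c1].astype(float).mean(1);d=np.abs(np.diff(cv2.GaussianBlur(pr,(1,3),0),axis=0)).sum(1)
    top=np.argsort(d)[-6:][::-1]
    for v in sorted(top):
        q=onplane(p,[((c0+c1)/2,v+.5)],.034)[0]-M0; print(c0,'row',v,'d',d[v].round(0),'s34 %.4f'%(q@J))
E
python3 look.py t1.png
```

```text
ball s -0.0452 lat -0.0001 z 0.0288 F [-1.31  0.73 -1.9 ] clk 6.7833
225 row 60 d 37.0 s34 -0.0191
225 row 61 d 51.0 s34 -0.0196
225 row 62 d 32.0 s34 -0.0202
225 row 66 d 13.0 s34 -0.0226
225 row 67 d 20.0 s34 -0.0231
225 row 68 d 17.0 s34 -0.0237
310 row 59 d 42.0 s34 -0.0185
310 row 60 d 59.0 s34 -0.0191
310 row 61 d 42.0 s34 -0.0197
310 row 65 d 16.0 s34 -0.0220
310 row 66 d 21.0 s34 -0.0226
310 row 67 d 15.0 s34 -0.0232
```

View pics/c_t1.png

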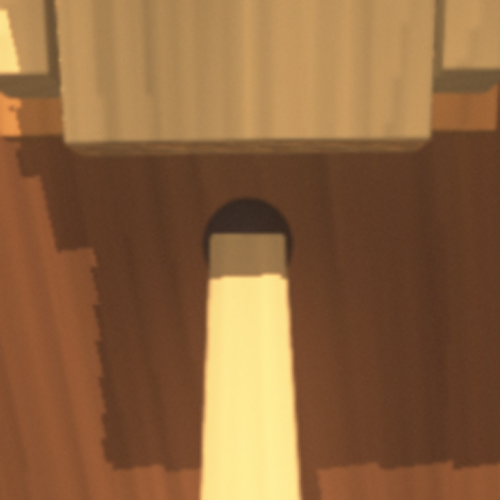

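The ball sits clear below the panel's straight near edge at crop (65–430, 142). The panel moved about 6.4 mm, so I'll continue.

Request:
{"method": "step_arm", "body": {
  "moves": [
    [[8,0,0],[0,0,0],0],
    [[13,0,0],[0,0,0],0],
    [[17,0,0],[0,0,0],0],
    [[21,0,0],[0,0,0],0],
    [[23,0,0],[0,0,0],0],
    [[23,0,0],[0,0,0],0]
  ]
}}

```text
clock: 7.33
tcp_pos: [0.5446, -0.0111, 0.1077]
orientation: [0.0, 0.751, 0.66, 0.0]
wrist_force: [-0.4, -1.3, -2.1]
finger_gap: 0.0191
grip_force: 87.7
```

Request:
{"method": "step_arm", "body": {
  "moves": [
    [[-6,0,0],[0,0,0],0],
    [[-12,0,0],[0,0,0],0],
    [[-12,0,0],[0,0,0],0],
    [[-4,0,0],[0,0,0],0],
    [[1,0,0],[0,0,0],0],
    [[5,0,0],[0,0,0],0],
    [[8.5,0,0],[0,0,0],0],
    [[8.5,0,0],[0,0,0],0]
  ]
}}

```text
clock: 8.0
tcp_pos: [0.5457, -0.0026, 0.1078]
orientation: [0.0, 0.751, 0.66, 0.0]
wrist_force: [-0.9, -0.6, -2.3]
finger_gap: 0.0188
grip_force: 87.8
```

Request:
{"method": "step_arm", "body": {
  "moves": [
    [[-6,0,0],[0,0,0],0],
    [[-14,0,0],[0,0,0],0],
    [[-14,0,0],[0,0,0],0],
    [[-14,0,0],[0,0,0],0]
  ]
}}

```text
clock: 8.33
tcp_pos: [0.5436, -0.0178, 0.1076]
orientation: [-0.0, 0.752, 0.66, 0.0]
wrist_force: [-0.2, -0.3, -1.9]
finger_gap: 0.0187
grip_force: 87.7
```

```bash
python3 look.py t2.png
```

```text
ball s -0.0276 lat 0.0000 z 0.0288 F [-0.18 -0.3  -1.86] clk 8.3333
225 row 34 d 44.0 s34 0.0134
225 row 35 d 120.0 s34 0.0129
225 row 36 d 128.0 s34 0.0123
225 row 37 d 55.0 s34 0.0117
225 row 60 d 42.0 s34 -0.0015
225 row 85 d 38.0 s34 -0.0162
310 row 33 d 46.0 s34 0.0140
310 row 34 d 121.0 s34 0.0134
310 row 35 d 127.0 s34 0.0129
310 row 36 d 53.0 s34 0.0123
310 row 58 d 37.0 s34 -0.0003
310 row 59 d 47.0 s34 -0.0009
```

Request:
{"method": "step_arm", "body": {
  "moves": [
    [[8,0,0],[0,0,0],0],
    [[13,0,0],[0,0,0],0],
    [[17,0,0],[0,0,0],0],
    [[21,0,0],[0,0,0],0],
    [[23,0,0],[0,0,0],0],
    [[23,0,0],[0,0,0],0]
  ]
}}

```text
clock: 8.88
tcp_pos: [0.5468, 0.0062, 0.1077]
orientation: [0.0, 0.751, 0.66, 0.0]
wrist_force: [-0.5, -0.4, -1.8]
finger_gap: 0.0187
grip_force: 87.8
```

Request:
{"method": "step_arm", "body": {
  "moves": [
    [[-6,0,0],[0,0,0],0],
    [[-12,0,0],[0,0,0],0],
    [[-12,0,0],[0,0,0],0],
    [[-4,0,0],[0,0,0],0],
    [[1,0,0],[0,0,0],0],
    [[5,0,0],[0,0,0],0],
    [[8,0,0],[0,0,0],0],
    [[8,0,0],[0,0,0],0]
  ]
}}

```text
clock: 9.55
tcp_pos: [0.5479, 0.0142, 0.1078]
orientation: [0.0, 0.751, 0.66, 0.0]
wrist_force: [-0.0, -0.4, -0.7]
finger_gap: 0.0189
grip_force: 87.8
```

Request:
{"method": "step_arm", "body": {
  "moves": [
    [[-6,0,0],[0,0,0],0],
    [[-14,0,0],[0,0,0],0],
    [[-14,0,0],[0,0,0],0],
    [[-14,0,0],[0,0,0],0]
  ]
}}

```text
clock: 9.88
tcp_pos: [0.5458, -0.0009, 0.1076]
orientation: [-0.0, 0.752, 0.66, 0.0]
wrist_force: [-0.4, -0.4, -1.3]
finger_gap: 0.0189
grip_force: 87.7
```

```bash
python3 look.py t3.png
```

```text
ball s -0.0106 lat -0.0000 z 0.0288 F [-0.43 -0.36 -1.33] clk 9.8833
225 row 62 d 41.0 s34 0.0144
225 row 63 d 51.0 s34 0.0138
225 row 78 d 94.0 s34 0.0050
225 row 79 d 138.0 s34 0.0044
225 row 80 d 91.0 s34 0.0038
225 row 110 d 38.0 s34 -0.0144
310 row 61 d 37.0 s34 0.0150
310 row 62 d 51.0 s34 0.0144
310 row 77 d 92.0 s34 0.0056
310 row 78 d 137.0 s34 0.0050
310 row 79 d 91.0 s34 0.0044
310 row 109 d 36.0 s34 -0.0138
```

View pics/c_t3.png

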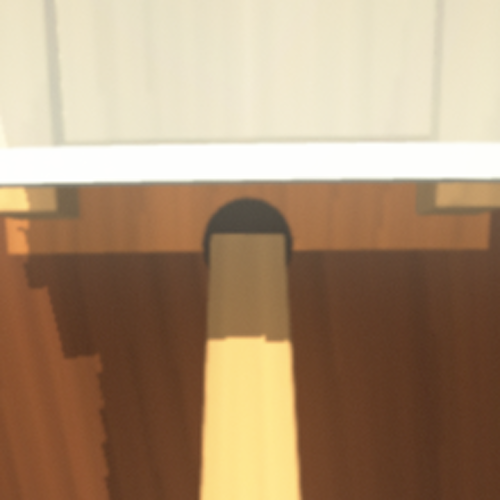

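Through the clear guard the panel's edge shows at crop row 140, s about 15 mm past the mouth. The ball is clear of it. I'll use smaller taps now.

Request:
{"method": "step_arm", "body": {
  "moves": [
    [[8,0,0],[0,0,0],0],
    [[13,0,0],[0,0,0],0],
    [[16,0,0],[0,0,0],0],
    [[19,0,0],[0,0,0],0],
    [[19,0,0],[0,0,0],0],
    [[19,0,0],[0,0,0],0]
  ]
}}

```text
clock: 10.43
tcp_pos: [0.5485, 0.019, 0.1077]
orientation: [0.0, 0.751, 0.66, 0.0]
wrist_force: [0.1, -1.0, -1.0]
finger_gap: 0.019
grip_force: 87.8
```

Request:
{"method": "step_arm", "body": {
  "moves": [
    [[-6,0,0],[0,0,0],0],
    [[-10,0,0],[0,0,0],0],
    [[-10,0,0],[0,0,0],0],
    [[-4,0,0],[0,0,0],0],
    [[0,0,0],[0,0,0],0],
    [[2,0,0],[0,0,0],0],
    [[4,0,0],[0,0,0],0],
    [[4,0,0],[0,0,0],0]
  ]
}}

```text
clock: 11.1
tcp_pos: [0.549, 0.0227, 0.1077]
orientation: [0.0, 0.751, 0.66, 0.0]
wrist_force: [-0.5, -0.9, -1.1]
finger_gap: 0.019
grip_force: 87.8
```

```bash
python3 -c "
from h import *
where()"
```

```text
ball s 0.0132 lat 0.0000 z 0.0288 F [-0.46 -0.87 -1.1 ] clk 11.1
```

Request:
{"method": "step_arm", "body": {
  "moves": [
    [[-6,0,0],[0,0,0],0],
    [[-10,0,0],[0,0,0],0],
    [[-10,0,0],[0,0,0],0],
    [[-4,0,0],[0,0,0],0],
    [[0,0,0],[0,0,0],0],
    [[1.5,0,0],[0,0,0],0],
    [[3,0,0],[0,0,0],0],
    [[3,0,0],[0,0,0],0]
  ]
}}

```text
clock: 11.77
tcp_pos: [0.5495, 0.0255, 0.1078]
orientation: [0.001, 0.751, 0.66, 0.0]
wrist_force: [0.1, -2.2, -0.2]
finger_gap: 0.019
grip_force: 87.9
```

```bash
python3 -c "
from h import *
where()"
```

```text
ball s 0.0160 lat -0.0002 z 0.0290 F [ 0.08 -2.16 -0.21] clk 11.7667
```

Request:
{"method": "step_arm", "body": {
  "moves": [
    [[-6,0,0],[0,0,0],0],
    [[-10,0,0],[0,0,0],0],
    [[-10,0,0],[0,0,0],0],
    [[-4,0,0],[0,0,0],0],
    [[0,0,0],[0,0,0],0],
    [[1.5,0,0],[0,0,0],0],
    [[3,0,0],[0,0,0],0],
    [[3,0,0],[0,0,0],0]
  ]
}}

```text
clock: 12.43
tcp_pos: [0.5498, 0.0284, 0.1078]
orientation: [0.0, 0.751, 0.66, -0.0]
wrist_force: [-1.0, -2.1, -0.6]
finger_gap: 0.0189
grip_force: 88.0
```

```bash
python3 -c "
from h import *
where()"
```

```text
ball s 0.0189 lat -0.0002 z 0.0289 F [-1.01 -2.1  -0.55] clk 12.4333
```

Request:
{"method": "step_arm", "body": {
  "moves": [
    [[-6,0,0],[0,0,0],0],
    [[-10,0,0],[0,0,0],0],
    [[-10,0,0],[0,0,0],0],
    [[-4,0,0],[0,0,0],0],
    [[0,0,0],[0,0,0],0],
    [[1.5,0,0],[0,0,0],0],
    [[3,0,0],[0,0,0],0],
    [[3,0,0],[0,0,0],0]
  ]
}}

```text
clock: 13.1
tcp_pos: [0.5502, 0.0314, 0.1078]
orientation: [0.001, 0.751, 0.66, -0.0]
wrist_force: [-0.4, -3.2, -0.7]
finger_gap: 0.019
grip_force: 87.9
```

```bash
python3 -c "
from h import *
where()"
```

```text
ball s 0.0219 lat -0.0002 z 0.0289 F [-0.4  -3.2  -0.73] clk 13.1
```

Request:
{"method": "step_arm", "body": {
  "moves": [
    [[-6,0,0],[0,0,0],0],
    [[-10,0,0],[0,0,0],0],
    [[-10,0,0],[0,0,0],0],
    [[-4,0,0],[0,0,0],0],
    [[0,0,0],[0,0,0],0],
    [[1.5,0,0],[0,0,0],0],
    [[2.5,0,0],[0,0,0],0],
    [[2.5,0,0],[0,0,0],0]
  ]
}}

```text
clock: 13.77
tcp_pos: [0.5506, 0.0337, 0.1079]
orientation: [0.001, 0.751, 0.66, -0.0]
wrist_force: [-1.2, -3.0, -0.4]
finger_gap: 0.0188
grip_force: 88.0
```

```bash
python3 -c "
from h import *
where()"
```

```text
ball s 0.0242 lat -0.0002 z 0.0290 F [-1.22 -2.99 -0.41] clk 13.7667
```

Request:
{"method": "step_arm", "body": {
  "moves": [
    [[-6,0,0],[0,0,0],0],
    [[-14,0,0],[0,0,0],0],
    [[-14,0,0],[0,0,0],0],
    [[-14,0,0],[0,0,0],0]
  ]
}}

```text
clock: 14.1
tcp_pos: [0.5485, 0.0196, 0.1075]
orientation: [-0.0, 0.752, 0.66, 0.0]
wrist_force: [0.4, -0.0, -1.4]
finger_gap: 0.0188
grip_force: 87.7
```

```bash
python3 look.py t4.png
```

```text
ball s 0.0102 lat 0.0000 z 0.0288 F [ 0.43 -0.02 -1.45] clk 14.1
225 row 113 d 42.0 s34 0.0045
225 row 114 d 39.0 s34 0.0038
225 row 127 d 45.0 s34 -0.0043
225 row 128 d 128.0 s34 -0.0049
225 row 129 d 140.0 s34 -0.0056
225 row 130 d 60.0 s34 -0.0062
310 row 112 d 42.0 s34 0.0051
310 row 113 d 44.0 s34 0.0045
310 row 126 d 46.0 s34 -0.0037
310 row 127 d 131.0 s34 -0.0043
310 row 128 d 145.0 s34 -0.0050
310 row 129 d 67.0 s34 -0.0056
```

```bash
cat > edge.py <<'E'
from h import *
import sys
if len(sys.argv)>1: im=cv2.imread('pics/'+sys.argv[1])[:,:,::-1]; p=imaging.camera_params('wrist')
else: im,p=snap('wrist')
where()
for c0,c1 in((215,250),(310,345)):
    pr=im[:200,c0:c1].astype(float).mean(1);d=np.abs(np.diff(cv2.GaussianBlur(pr,(1,3),0),axis=0)).sum(1)
    q=(onplane(p,[((c0+c1)/2,v+1) for v in range(199)],.034)-M0)@J
    k=[v for v in range(1,198) if .015<q[v]<.06 and d[v]>=d[v-1] and d[v]>d[v+1] and d[v]>5]
    print([(v,d[v].round(0),(q[v]*1000).round(1)) for v in k])
E
python3 edge.py t4.png
```

```text
ball s 0.0104 lat 0.0000 z 0.0288 F [-1.01  0.   -1.7 ] clk 14.15
[(63, np.float64(19.0), np.float64(34.4)), (69, np.float64(10.0), np.float64(30.9))]
[(61, np.float64(21.0), np.float64(35.6)), (67, np.float64(9.0), np.float64(32.1))]
```

Request:
{"method": "step_arm", "body": {
  "moves": [
    [[8,0,0],[0,0,0],0],
    [[12,0,0],[0,0,0],0],
    [[14,0,0],[0,0,0],0],
    [[15.5,0,0],[0,0,0],0],
    [[16.5,0,0],[0,0,0],0],
    [[16.5,0,0],[0,0,0],0]
  ]
}}

```text
clock: 14.65
tcp_pos: [0.5506, 0.0347, 0.1083]
orientation: [0.002, 0.751, 0.66, -0.002]
wrist_force: [-1.9, -7.7, 2.9]
finger_gap: 0.0187
grip_force: 88.4
```

```bash
python3 -c "
from h import *
where()"
```

```text
ball s 0.0249 lat -0.0001 z 0.0291 F [-1.91 -7.72  2.95] clk 14.65
```

Request:
{"method": "step_arm", "body": {
  "moves": [
    [[-6,0,0],[0,0,0],0],
    [[-16,0,0],[0,0,0],0],
    [[-16,0,0],[0,0,0],0],
    [[-16,0,0],[0,0,0],0]
  ]
}}

```text
clock: 14.98
tcp_pos: [0.5486, 0.0202, 0.1075]
orientation: [-0.0, 0.752, 0.66, 0.0]
wrist_force: [0.4, 0.1, -1.3]
finger_gap: 0.0187
grip_force: 87.8
```

```bash
python3 edge.py
```

```text
ball s 0.0110 lat 0.0000 z 0.0288 F [-0.16  0.23 -1.25] clk 15.0333
[(64, np.float64(16.0), np.float64(34.2)), (70, np.float64(8.0), np.float64(30.7))]
[(61, np.float64(19.0), np.float64(36.0)), (67, np.float64(9.0), np.float64(32.5))]
```

Request:
{"method": "step_arm", "body": {
  "moves": [
    [[8,0,0],[0,0,0],0],
    [[12,0,0],[0,0,0],0],
    [[14,0,0],[0,0,0],0],
    [[15.5,0,0],[0,0,0],0],
    [[16.5,0,0],[0,0,0],0],
    [[17,0,0],[0,0,0],0],
    [[17,0,0],[0,0,0],0]
  ]
}}

```text
clock: 15.62
tcp_pos: [0.5506, 0.035, 0.1084]
orientation: [0.002, 0.751, 0.66, -0.002]
wrist_force: [-2.5, -10.3, 3.8]
finger_gap: 0.0188
grip_force: 88.5
```

```bash
python3 -c "
from h import *
where()"
```

```text
ball s 0.0252 lat -0.0001 z 0.0291 F [ -2.53 -10.33   3.75] clk 15.6167
```

Request:
{"method": "step_arm", "body": {
  "moves": [
    [[-6,0,0],[0,0,0],0],
    [[-17,0,0],[0,0,0],0],
    [[-17,0,0],[0,0,0],0],
    [[-17,0,0],[0,0,0],0]
  ]
}}

```text
clock: 15.95
tcp_pos: [0.5486, 0.0202, 0.1075]
orientation: [-0.0, 0.751, 0.66, 0.0]
wrist_force: [-0.2, 0.3, -0.9]
finger_gap: 0.0187
grip_force: 87.8
```

```bash
python3 edge.py
```

```text
ball s 0.0110 lat 0.0000 z 0.0288 F [ 0.5   0.27 -0.42] clk 16.0
[(64, np.float64(17.0), np.float64(34.3)), (70, np.float64(8.0), np.float64(30.8))]
[(62, np.float64(18.0), np.float64(35.5)), (68, np.float64(8.0), np.float64(32.0))]
```

The force rose sharply to about 10 N with no further panel motion on two taps, and the end stands about 35 mm past the mouth, so the panel is home. Next I draw the stick out and return it.

Request:
{"method": "step_arm", "body": {
  "moves": [
    [[-25,0,0],[0,0,0],0],
    [[-60,0,0],[0,0,0],0],
    [[-95,0,0],[0,0,0],0],
    [[-110,0,-25],[0,0,0],0],
    [[-115,0,-55],[0,0,0],0],
    [[-115,0,-85],[0,0,0],0],
    [[-115,0,-87],[0,0,0],0],
    [[-115,0,-87],[0,0,0],0]
  ]
}}

```text
clock: 16.67
tcp_pos: [0.5354, -0.094, 0.1968]
orientation: [0.002, 0.751, 0.66, 0.002]
wrist_force: [-0.2, -0.2, -1.3]
finger_gap: 0.0185
grip_force: 88.1
```

```bash
python3 - <<'E'
from h import *
t,r,s=tool();print(t.round(4),s['clock'])
im,p=snap('wrist','w5.png')
B=t+r.apply(OFF);print('ball pred px',proj(p,B))
q=R.from_quat([.7752,.6317,.0006,.0025]);
for T in([.5179,-.292,.1946],): print('shift',(r.inv().apply(np.array(T)-t)*1000).round(1),'rot',(r.inv()*q).as_rotvec().round(4))
im1=cv2.imread('pics/wrist1.png')
cv2.imwrite('pics/c5.png',np.hstack([cv2.resize(im1[70:220,200:350],(400,400)),cv2.resize(im[70:220,200:350,::-1],(400,400))]))
E
```

```text
[ 0.5354 -0.094   0.1968] 16.6667
ball pred px [[279.77067368 104.64407306]]
shift [-198.6    8.1    2.3] rot [ 0.0006 -0.0022  0.0741]
```

View pics/c5.png

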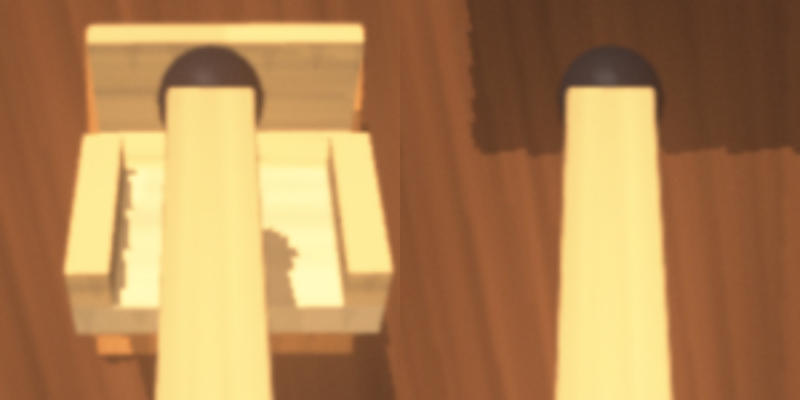

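The ball is at the same pixel as after lifting (left half vs right half), so the stick has not slipped. I can return it on the same pose.

Request:
{"method": "step_arm", "body": {
  "moves": [
    [[-40,2,0],[0,0,0.02],0],
    [[-80,4,0],[0,0,0.04],0],
    [[-120,6,0],[0,0,0.06],0],
    [[-160,8,0],[0,0,0.074],0],
    [[-190,8,2],[0,0,0.074],0],
    [[-198.6,8,2],[0,0,0.074],0],
    [[-198.6,8,2],[0,0,0.074],0],
    [[-198.6,8,2],[0,0,0.074],0]
  ]
}}

```text
clock: 17.38
tcp_pos: [0.5155, -0.2905, 0.1909]
orientation: [-0.002, 0.775, 0.632, 0.0]
wrist_force: [-0.5, -0.0, -0.2]
finger_gap: 0.0187
grip_force: 88.0
```

```bash
cat > back.py <<'E'
from h import *
t,r,s=tool();print(t.round(4),np.round(s['wrist_force'],2),np.round(s['qvel'],3).max(),s['clock'])
q=R.from_quat([.7752,.6317,.0006,.0025])
print('shift',(r.inv().apply(np.array([.5177,-.2919,.1148])-t)*1000).round(1),'rot',(r.inv()*q).as_rotvec().round(4))
E
python3 back.py
```

```text
[ 0.5155 -0.2905  0.1909] [-0.52 -0.02 -0.24] 0.031 17.3833
shift [-1.1  2.6 76. ] rot [-0.0072 -0.0046 -0.0001]
```

Request:
{"method": "step_arm", "body": {
  "moves": [
    [[-1,2.6,10],[-0.007,-0.005,0],0],
    [[-1,2.6,30],[-0.007,-0.005,0],0],
    [[-1,2.6,50],[-0.007,-0.005,0],0],
    [[-1,2.6,62],[-0.007,-0.005,0],0],
    [[-1,2.6,66],[-0.007,-0.005,0],0],
    [[-1,2.6,66],[-0.007,-0.005,0],0],
    [[-1,2.6,66],[-0.007,-0.005,0],0]
  ]
}}

```text
clock: 17.97
tcp_pos: [0.519, -0.2918, 0.127]
orientation: [0.004, 0.775, 0.633, 0.001]
wrist_force: [0.3, -0.3, -1.2]
finger_gap: 0.0191
grip_force: 87.9
```

```bash
python3 back.py
```

```text
[ 0.519  -0.2918  0.127 ] [ 0.3  -0.3  -1.16] 0.025 17.9667
shift [-0.3 -1.3 12.2] rot [0.0027 0.0024 0.0021]
```

Request:
{"method": "step_arm", "body": {
  "moves": [
    [[-0.3,-1.3,4],[0.003,0.002,0.002],0],
    [[-0.3,-1.3,8],[0.003,0.002,0.002],0],
    [[-0.3,-1.3,10],[0.003,0.002,0.002],0],
    [[-0.3,-1.3,11.5],[0.003,0.002,0.002],0],
    [[-0.3,-1.3,11.5],[0.003,0.002,0.002],0],
    [[-0.3,-1.3,11.5],[0.003,0.002,0.002],0]
  ]
}}

```text
clock: 18.47
tcp_pos: [0.5177, -0.2928, 0.1156]
orientation: [0.003, 0.776, 0.631, 0.001]
wrist_force: [1.3, 2.9, 2.9]
finger_gap: 0.0188
grip_force: 88.4
```

```bash
python3 back.py
```

```text
[ 0.5177 -0.2928  0.1156] [1.27 2.93 2.92] 0.001 18.4667
shift [ 0.9 -0.2  0.8] rot [ 0.0008 -0.0005 -0.0015]
```

Request:
{"method": "step_arm", "body": {
  "moves": [
    [[0.9,0,0.7],[0,0,0],0],
    [[0.9,0,0.7],[0,0,0],0],
    [[0.9,0,0.7],[0,0,0],26],
    [[0.9,0,0.7],[0,0,0],40],
    [[0.9,0,0.7],[0,0,0],60],
    [[0.9,0,0.7],[0,0,0],70],
    [[0.9,0,0.7],[0,0,0],70],
    [[0.9,0,0.7],[0,0,0],70]
  ],
  "grip_force": 30
}}

```text
clock: 19.13
tcp_pos: [0.5174, -0.2924, 0.1142]
orientation: [0.003, 0.776, 0.631, 0.0]
wrist_force: [-0.4, 0.4, 0.1]
finger_gap: 0.0703
grip_force: 0.0
```

Request:
{"method": "step_arm", "body": {
  "moves": [
    [[0,0,-10],[0,0,0],75],
    [[0,0,-30],[0,0,0],75],
    [[0,0,-60],[0,0,0],80],
    [[0,0,-95],[0,0,0],80],
    [[0,0,-130],[0,0,0],80],
    [[-20,0,-155],[0,0,0],80],
    [[-40,0,-170],[0,0,0],80],
    [[-45,0,-170],[0,0,0],80]
  ]
}}

```text
clock: 19.8
tcp_pos: [0.5086, -0.3389, 0.2898]
orientation: [0.007, 0.776, 0.63, 0.001]
wrist_force: [0.8, 0.1, -0.3]
finger_gap: 0.0799
grip_force: 0.0
```

Request:
{"method": "step_arm", "body": {
  "moves": [
    [[0,0,0],[0,0,0],80],
    [[0,0,0],[0,0,0],80],
    [[0,0,0],[0,0,0],80],
    [[0,0,0],[0,0,0],80]
  ]
}}

```text
clock: 20.13
tcp_pos: [0.5073, -0.3344, 0.2831]
orientation: [0.001, 0.775, 0.631, 0.0]
wrist_force: [-0.0, -0.4, -0.1]
finger_gap: 0.0797
grip_force: 0.0
```

```bash
python3 - <<'E'
from h import *
t,r,s=tool();print(t.round(4),s['clock'])
im,p=snap('wrist','w6.png');sd,ps=snap('side','s6.png')
for X in([.5316,-.2153,.036],[.5103,-.3186,.1684]):print(proj(p,X).round(1))
cv2.imwrite('pics/c6.png',np.hstack([cv2.resize(im[20:220,180:380,::-1],(400,400)),cv2.resize(sd[130:230,220:320,::-1],(400,400))]))
E
```

```text
[ 0.5073 -0.3344  0.2831] 20.1333
[[279.5  71.3]]
[[279.6 186.7]]
```

View pics/c6.png

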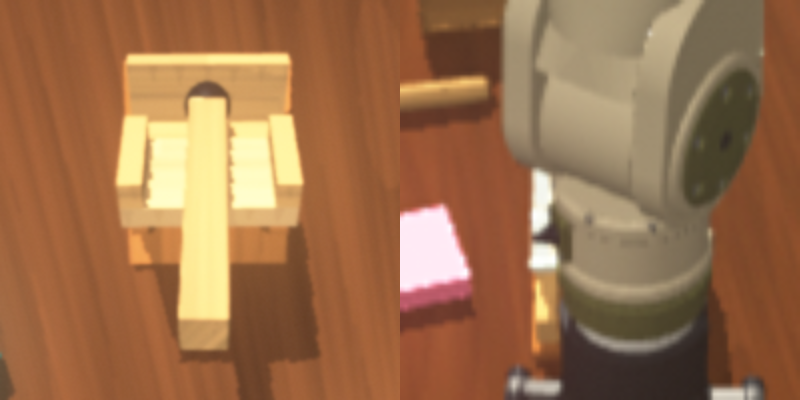

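The stick rests centred in the stand: ball at crop (208,103), top at (204,334). It is about as it was, and the gripper is clear.

```bash
python3 -c "
from h import *
print(env.hand_in())"
```

```text
the job is handed in; nothing more can be done
None
```

The panel is tapped home against the hidden stop (force rose sharply to about 10 N and its end stands about 35 mm past the mouth), the stick is leaning back on its stand and released, and the job was handed in at about 20 s; I did not get a judging result back.

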